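# Gauge a blind bore with a depth rod and copy the exposed length

## Task

Take the depth rod from its rest and slide it down the bore of the aluminium block, gently (never pressing harder than 20 N), past the drag of the grip balls until it truly bottoms. Leave it standing there, then draw up the cap of the telescopic post until its top is level with the top of the rod to within 3 mm, so that the post records the exposed length. Let go of both, and do not bump into the other things on the desk.

Things in the scene. Friction and masses are not known exactly. Their poses are not given: they have to be found in the camera images.
- depth_rod: the depth rod, 115 mm long, 0.14 kg, bare steel with fine rings: a round shaft 12 mm thick and 90 long with a chamfered foot, and above it a round head 20 mm thick and 25 long to hold it by. Origin at the centre of the foot, z along the rod towards the head. It starts upright in its rest, foot 5 mm above the desk.
- rod_top (a point): centre of the top face of the depth rod's head, 115 mm above its foot.
- rest: the rest of the depth rod: fixed plastic block 46 x 46 x 35 mm with a loose square hole 15 mm wide and 30 deep, which the rod starts in. Origin at the centre of its underside.
- bore_block: the block to be gauged: fixed square aluminium block 44 x 44 x 70 mm high on a flange 82 mm long (along its y) and 8 high with a screw at each end. A vertical blind bore 13.5 mm wide, mouth chamfered 3 mm all round, runs down its centre. Origin at the centre of its underside, z up.
- bore_mouth (a point): centre of the bore's mouth, in the block's top face, 70 mm above the desk. Four sprung grip balls in the bore wall, 12 to 20 mm below the mouth, catch the rod's foot and then drag on its shaft (up to about 7 N as the foot enters them, then about 3 to 5 N all the way), so the rod does not sink by its own weight; this drag is not the bottom. The bottom lies somewhere between 30 and 65 mm below the mouth, and differs each time.
- disc (a joint): thin touch disc that lies on the bottom of the bore: 0 (m) when free, 0.003 when pressed fully down by the rod, which its weight then keeps so. A light spring (under 0.8 N) lifts it. Under the disc lies a stiff rubber cushion (6 N per mm, at most 5 mm), so at the bottom the force rises steeply over some millimetres.
- pillar (a joint): height of the telescopic post's stem: 0 (m) fully down, grows upwards, to 0.062. Friction of about 4 N holds it wherever it is left.
- pillar_base: the telescopic post: fixed dark round tube 20 mm thick and 70 high on a round flange 52 across; a steel stem with a ring every 5 mm slides up out of it and carries a round aluminium cap 26 mm thick and 30 high, to hold it by. Origin at the centre of the underside.
- pillar_top (a point): centre of the top face of the telescopic post's cap; 101 mm above the desk when fully down. The tube's top is level with the bore's mouth, so with both tops level the post stands out of its tube as far as the rod stands out of its bore.
- lens_cap: bystander, fixed: black round lens cap, 42 mm across, 8 high, lying flat. Origin at the centre of its underside.
- clamp_fork: bystander, fixed: black clamping fork, 22 x 64 x 8, lying flat. Origin at the centre of its underside.
- carton: bystander, fixed: small white and blue carton, 37 x 50 x 72, standing. Origin at the centre of its underside.
- objective_case: bystander, fixed: black ribbed screw case for an objective, 37 across, 48 high, standing. Origin at the centre of its underside.
- marker: bystander, fixed: marker pen, 11 x 135, lying. Origin at the centre of its underside.
- post_short: bystander, fixed: plain steel optical post without a head, 13 mm thick, 50 high, standing. Origin at the centre of its underside.
- post_holder: bystander, fixed: black post holder with a thumb screw, 47 x 39 x 50, standing. Origin at the centre of its underside.
Not all that is in view belongs to the job. Leave any orange look-alike of the pillar_base alone.

How it is judged (in metres and radians):
On the way, in this order (a step that is already met when the one before it is completed fails the run):
1. the rod stands in the bore and is bottomed (touch disc pressed) (value of joint disc above 0.002 m and horizontal distance between depth_rod and bore_mouth below 0.004 m and angle between depth_rod's own z axis and vertical below 0.06 rad), for 0.3 s.
2. the rod still bottomed, the post's top is brought level with the rod's top (all of step 1 and z of rod_top in the frame of pillar_top between -0.003 and 0.003 m), for 0.2 s.
At the end, for the whole second after the job is handed in: The depth rod stands released, at rest and upright (within 0.06 rad) in the bore (axis within 4 mm) and keeps the touch disc at the bottom pressed down by more than 2 mm; the top of the telescopic post's cap is at rest and level with the rod's top within 3 mm (all of step 2 and linear speed of depth_rod below 0.01 m/s and velocity of joint pillar between -0.005 and 0.005 m/s).
It fails at once if the contact forces of the rod on the block, its bore wall and bottom together pass 35 N (the balls alone squeeze the shaft with about 10 N, so this is a push of well over 20 N) (contact force between depth_rod and bore_block above 35 N).
It fails at once if one of the bystanders bumped with more than 5 N (contact force between any of lens_cap, clamp_fork, carton, objective_case, marker, post_short, post_holder and anything else above 5 N).
It also fails if it takes over 58 s, if anything falls off the work surface, if the arm or the gripper's body presses on something with over 40 N, if the wrist force passes 120 N, or if a joint passes its speed limit or range.

## Robot

A 6-joint arm with a two-finger parallel gripper is mounted at the origin on a cart in front of the work surface, level with it; the furniture and walls round the work are solid. World frame = base frame: x ahead of the robot, y to its left, z up, the work surface at z = 0. Lengths are in mm, angles in rad, forces in N, time in s.
With the tool pointing down it reaches from about 300 to 750 mm from the base axis. Payload 8.5 kg.
Tool frame: the origin (TCP) lies at the very end of the fingers, on their centre line; the grasp point (between the pads) lies 19 mm behind it; z points along the fingers, y is the line along which they close (so a half turn about z gives the same grasp; the last joint's range is limited). The gripper opens to 85 mm and grips with 20 to 120 N. Pads are 22 mm wide; open, the fingers measure 114 mm over their backs; the gripper's body (76 mm by 85 mm) begins 54 mm behind the grasp point. The pads swing forward as they close: fully open they stand 13 mm farther back than shut.
Start: joints at [-1.535, 0.381, 1.297, -0, 1.464, -0.215], TCP at [136.494, -532.775, 203.122] pointing down, gripper open.
Joint ranges: [-3.11, 3.11], [-0.89, 2.33], [0.22, 2.48], [-1.42, 4.56], [0.17, 2.85], [-2.88, 2.88]. Speed limits (rad/s): [2.39, 2.39, 3.14, 3.14, 3.14, 3.14].

## Interface

Orientations are given as a 3x3 rotation matrix whose columns are the frame's x, y, z axes.
In Python, from rig import manip, get_image, job gives the robot as it stands.
- The arm moves only by the shell command python3 -m handwheel 'ROWS' [FORCE]. ROWS is JSON, a list of rows, each a list of 7 numbers: the turn, a rotation vector about the tool's x, y, z in degrees, then the shift along the tool's x, y, z in m, then the gripper's target within -1 to 1 (shut at 1, half-way at 0, fully open at -1). In form: [[ax, ay, az, dx, dy, dz, fingers], ...]. A call has 1 to 5 rows; each row is the pose to reach, as a shift and turn from the pose commanded when the call began, along the tool's axes at that moment; what a row does not reach only later rows make up. A row lasts 1/12 s, in which the tool goes at most 41.7 mm and 7.16 degrees, less where a joint would pass 70% of its speed; a pose out of reach is approached as far as the arm can. A call with a gripper value outside its range is refused whole. The fingers move at their own pace and stop on an object; FORCE is the grip in N (left out, the last holds). Time passes only in rows, so rows that repeat a pose let the fingers close. It gives the time, the measured TCP pose, the force, the opening and the grip force at its end, in the units of the state.
- manip.get_obs(): the state, without advancing time (a new reading comes with each control period).
- get_image(name): name is "scene" or "top" or "wrist"; returns a dict with "image" (480x640x3 uint8, red, green, blue), "z_map" (480x640 float32, mm along the optical axis (not along the pixel's ray), 0 where there is no reading), "camera_matrix" (3x3 intrinsics, pixels), "world_from_camera" (4x4, takes a point from camera to world coordinates); the wrist camera has in their place "tool_from_camera" (4x4, takes a point from camera to tool coordinates, whose origin is the TCP and whose axes are the flange's). Camera axes: x right, y down, z forward; pixel columns grow to the right and rows downward; lengths in mm; the calibration is good to about 2 mm. A picture is of the moment at which its call begins: read the wrist's pose just before it.
- job.hand_in(): hands the job in; it is judged then, once.
The state is a dict: "time": time; "joint_pos": joint angles; "dq": joint speeds; "joint_torque": joint torques, N m; "ee_pos": TCP position; "tool_rot": TCP orientation; "ft_force": force on the tool from outside, world axes, zero at the start; "wrist_torque": the same for the moment, N m; "grip_width": finger opening in mm; "finger_force": force on a finger pad.
Only numpy, scipy, OpenCV 4.12 (cv2) and the standard library are available. Lean on these libraries where they do the work, as an engineer would, in place of code of your own. Each camera call takes 0.05 s, during which the arm holds its last target. There are 200 camera calls.

## Working session

There is one attempt and no reset: what is moved stays moved. The work goes in short steps, Python scripts to look and compute and a shell command to move; the robot and the scene stay as the last step left them, time stands still between calls to the robot, and variables do not carry over. Pictures are saved under pics/ and viewed, at most 10 in all, crops included, and the job is handed in when it is done.

```bash
mkdir -p pics; ls; python3 - <<'E'
from rig import manip,get_image
import cv2,numpy as np
o=manip.get_obs();print(o['time'],o['ee_pos'],o['tool_rot'],o['grip_width'],o['ft_force'])
for n in('scene','top'):
    d=get_image(n);np.savez(n+'.npz',**d);cv2.imwrite(f'pics/{n}.png',d['image'][...,::-1])
    print(n,d['camera_matrix'],d['world_from_camera'])
E
```

```text
pics
0.0 [ 136.489089   -532.42702864  202.47780458] [[ 9.68712163e-01  2.48186906e-01 -7.16806439e-05]
 [ 2.48186717e-01 -9.68710975e-01  1.54931049e-03]
 [ 3.15080751e-04 -1.51862610e-03 -9.99998797e-01]] 85.34951010446808 [-0.16568595 -0.99932709 -0.89422497]
scene [[502.41795637   0.         327.40364717]
 [  0.         502.41795637 246.74479165]
 [  0.           0.           1.        ]] [[-8.68298833e-01 -3.05164720e-01  3.91064739e-01  2.38212727e+02]
 [-4.96035960e-01  5.30457074e-01 -6.87432628e-01  7.31013254e+02]
 [ 2.33712819e-03 -7.90879122e-01 -6.11967934e-01  6.45924499e+02]
 [ 0.00000000e+00  0.00000000e+00  0.00000000e+00  1.00000000e+00]]
top [[597.81793275   0.         306.43894972]
 [  0.         597.81793275 243.86302153]
 [  0.           0.           1.        ]] [[ 1.03973725e-03 -9.97517445e-01  7.04121110e-02  5.38292642e+02]
 [-9.99986591e-01 -1.39435688e-03 -4.98738062e-03  9.79191559e+01]
 [ 5.07317879e-03 -7.04059812e-02 -9.97505519e-01  1.17849986e+03]
 [ 0.00000000e+00  0.00000000e+00  0.00000000e+00  1.00000000e+00]]
```

View pics/scene.png

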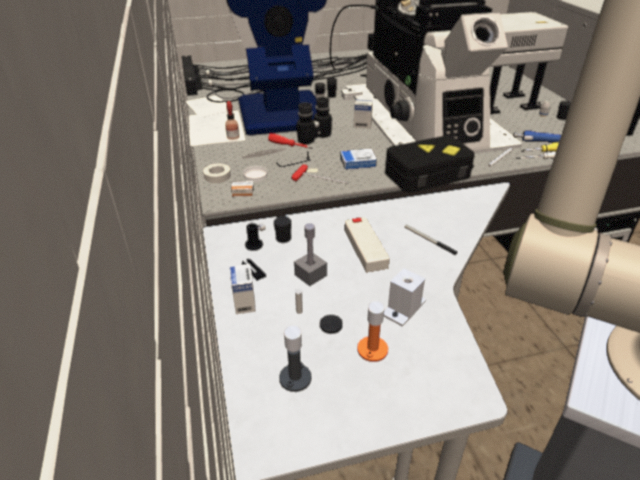

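View pics/top.png

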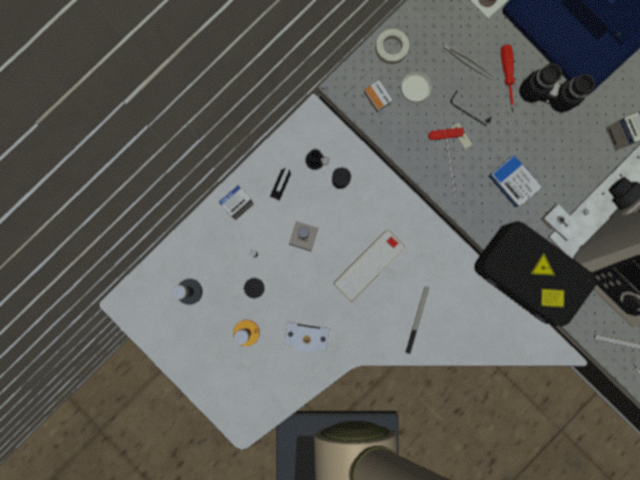

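The views show the rod in its rest at top (303,235), the bore block at (307,336) and the dark post at (188,291). The orange look-alike is at (245,333).

```bash
cat > h.py <<'E'
import numpy as np,cv2
def pts(d,T=None):
    T=d['world_from_camera'] if T is None else T
    z=d['z_map'].astype(float);v,u=np.mgrid[:480,:640];K=d['camera_matrix']
    P=np.stack([(u-K[0,2])/K[0,0]*z,(v-K[1,2])/K[1,1]*z,z],-1)
    W=P@T[:3,:3].T+T[:3,3];W[z==0]=np.nan;return W
def ray(d,u,v,h,T=None):
    T=d['world_from_camera'] if T is None else T
    r=T[:3,:3]@np.linalg.inv(d['camera_matrix'])@[u,v,1];return T[:3,3]+r*(h-T[2,3])/r[2]
E
python3 - <<'E'
import numpy as np,cv2
from h import *
d=dict(np.load('top.npz'));W=pts(d)
def reg(n,u,v,r,lo,hi):
    m=np.zeros((480,640),bool);m[v-r:v+r,u-r:u+r]=1
    m&=(W[...,2]>lo)&(W[...,2]<hi)
    if m.sum()==0:print(n,'none');return
    q=W[m];ys,xs=np.nonzero(m);print(n,m.sum(),np.median(q,0).round(1),(q.min(0)+q.max(0))[:2].round(1)/2,np.ptp(q,axis=0).round(0),'px',xs.mean().round(1),ys.mean().round(1))
reg('rodtop',303,232,14,100,135)
reg('resttop',303,235,22,25,45)
reg('blocktop',307,336,26,60,80)
reg('flange',307,336,30,4,14)
reg('posttop',181,292,15,90,110)
reg('postfl',188,291,18,3,14)
reg('orange',242,336,18,90,115)
reg('orfl',245,333,18,3,14)
for n,u,v,r in(('fork',281,184,20),('cap',254,288,14),('carton',236,201,22),('obj',342,178,14),('holder',317,159,16),('short',254,253,8),('box',368,265,45),('marker',418,320,36)):reg(n,u,v,r,5,200)
m=np.zeros((480,640),bool);m[310:360,280:335]=1
hsv=cv2.cvtColor(d['image'],cv2.COLOR_RGB2HSV)
q=W[210:260,280:330];print(ray(d,306.5,338.5,70),W[336,300:316,2].round(0))
c=d['image'][310:360,275:340];cv2.imwrite('pics/c.png',cv2.resize(c[...,::-1],None,fx=8,fy=8))
E
```

```text
rodtop 106 [635.9  98.8 118.1] [635.75  98.75] [19. 18. 18.] px 303.1 231.3
resttop 453 [632.4  98.8  33.4] [635.6   98.85] [56. 54. 13.] px 303.3 235.8
blocktop 543 [441.2  91.2  68.5] [441.8  92. ] [50. 50. 16.] px 306.5 338.5
flange 399 [443.3 114.1   7. ] [442.45  92.75] [114. 113.  10.] px 305.7 335.4
posttop 178 [529.2 319.9 105.7] [528.35 320.95] [23. 25. 20.] px 179.0 291.4
postfl 350 [528.5 315.    6.5] [529.45 324.  ] [68. 66. 11.] px 191.6 290.8
orange 172 [449.1 209.1 100.2] [448.9 209.5] [25. 25. 16.] px 241.2 336.2
orfl 349 [456.7 203.1   7.5] [444.1  210.55] [60. 65. 11.] px 247.8 330.5
fork 242 [737.8 144.5   8.3] [743.55 146.55] [69. 44.  9.] px 279.9 184.1
cap 295 [536.4 194.5   7.7] [536.4 194.4] [39. 39.  9.] px 253.8 287.1
carton 683 [696.3 224.4  70.6] [709.1 232.1] [80. 84. 73.] px 235.8 201.4
obj 344 [746.3  26.3  47. ] [748.25  29.2 ] [36. 41. 48.] px 340.9 177.2
holder 299 [783.7  74.1  40.7] [780.4  72.1] [56. 58. 49.] px 316.2 158.5
short 48 [600.8 193.1  48.7] [602.05 193.3 ] [13. 12. 46.] px 253.4 252.7
box 2071 [578.8 -27.7  30.4] [583.1 -30.3] [159. 168.  35.] px 368.7 264.6
marker 355 [ 470.9 -122.4    8.9] [ 474.8  -130.55] [132. 116.  10.] px 416.8 320.2
[442.13207733  92.08324675  70.        ] [70. 68. 70. 65. 30. 29. 27. 30. 29. 32. 68. 67. 68. 74. 71. 66.]
```

View pics/c.png

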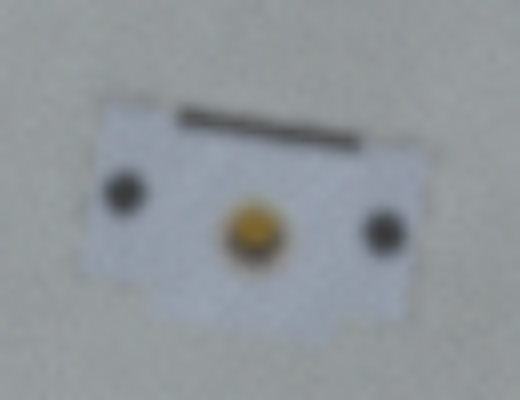

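```bash
M="python3 -m handwheel"
python3 -m handwheel '[[0,0,0,0.032,-0.024,0,-1],[0,0,0,0.064,-0.048,0,-1],[0,0,0,0.096,-0.073,0,-1],[0,0,0,0.128,-0.097,0,-1],[0,0,0,0.160,-0.122,0,-1]]' 40
python3 -m handwheel '[[0,0,0,0.032,-0.024,0,-1],[0,0,0,0.064,-0.048,0,-1],[0,0,0,0.096,-0.073,0,-1],[0,0,0,0.128,-0.097,0,-1],[0,0,0,0.160,-0.122,0,-1]]'
```

```text
time: 0.52
ee_pos: [261.9, -373.1, 202.9]
tool_rot: [[0.969, 0.248, -0.0], [0.248, -0.969, 0.001], [0.0, -0.001, -1.0]]
ft_force: [0.7, -1.8, 0.4]
grip_width: 85.5
finger_force: 0.0
time: 0.93
ee_pos: [386.7, -215.2, 203.1]
tool_rot: [[0.969, 0.248, -0.0], [0.248, -0.969, 0.0], [-0.0, -0.0, -1.0]]
ft_force: [1.1, -1.4, 0.6]
grip_width: 85.5
finger_force: 0.0
```

Tracking is good. I'll continue to hover over the rod and look.

```bash
python3 -m handwheel '[[0,0,0,0.032,-0.024,0,-1],[0,0,0,0.064,-0.048,0,-1],[0,0,0,0.096,-0.073,0,-1],[0,0,0,0.128,-0.097,0,-1],[0,0,0,0.160,-0.122,0,-1]]'>/dev/null
python3 -m handwheel '[[0,0,0,0.032,-0.024,0,-1],[0,0,0,0.064,-0.048,0,-1],[0,0,0,0.096,-0.073,0,-1],[0,0,0,0.128,-0.097,0,-1],[0,0,0,0.160,-0.121,0,-1]]'
python3 -m handwheel '[[0,0,0,0,0,0,-1]]' >/dev/null
cat >> h.py <<'E'
def wrist(name):
    from rig import manip,get_image
    o=manip.get_obs();d=get_image('wrist')
    if name:cv2.imwrite(f'pics/{name}.png',d['image'][...,::-1])
    T=np.eye(4);T[:3,:3]=o['tool_rot'];T[:3,3]=o['ee_pos']
    return o,d,T@d['tool_from_camera']
E
python3 - <<'E'
from h import *
o,d,T=wrist('w1');W=pts(d,T);np.savez('w1.npz',W=W,img=d['image'],T=T,K=d['camera_matrix'])
print(o['ee_pos'].round(1),d['tool_from_camera'].round(3))
m=(W[...,2]>105)&(W[...,2]<130)&(abs(W[...,0]-636)<25)&(abs(W[...,1]-99)<25)
q=W[m];print(m.sum(),np.median(q,0) if m.any() else '', (q.min(0)+q.max(0))/2 if m.any() else '',np.argwhere(m).mean(0))
E
```

```text
time: 1.77
ee_pos: [636.3, 99.8, 202.7]
tool_rot: [[0.969, 0.249, -0.001], [0.249, -0.969, -0.0], [-0.001, -0.0, -1.0]]
ft_force: [0.3, -0.7, -0.5]
grip_width: 85.3
finger_force: 0.0
[637.8 103.  201.2] [[ 1.00000e-03 -9.49000e-01 -3.17000e-01  8.10790e+01]
 [ 1.00000e+00  1.00000e-03  1.00000e-03 -5.84000e-01]
 [-0.00000e+00 -3.17000e-01  9.49000e-01 -1.70766e+02]
 [ 0.00000e+00  0.00000e+00  0.00000e+00  1.00000e+00]]
710 [638.12920963  99.50412754 119.70012351] [636.08409826  98.85017761 113.56588351] [237.73943662 324.81971831]
```

View pics/w1.png

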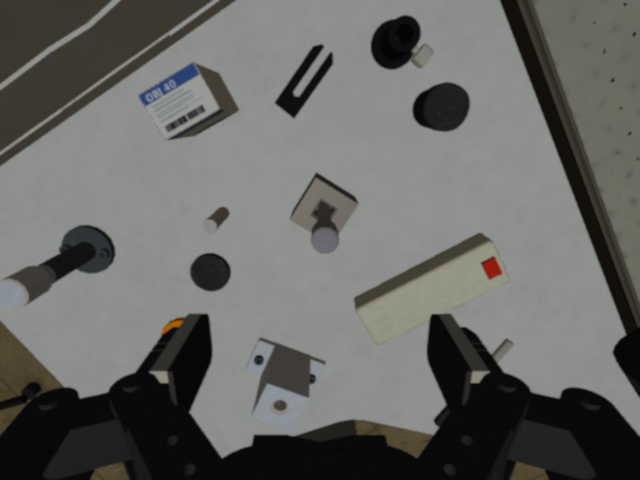

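The wrist view shows the rod head's top disc at (325,237), the bore mouth at (279,405), and clear space around the rod for the fingers.

```bash
python3 -m handwheel '[[0,0,0,0,0,0,-1],[0,0,0,0,0,0,-1]]' | sed -n 1,2p
python3 - <<'E'
from h import *
o,d,T=wrist(None)
W=pts(d,T);g=d['image'].astype(int)
print(o['ee_pos'],o['tool_rot'][:,2],o['dq'].round(3))
m=((abs(W[...,2]-120)<5)&(abs(W[...,0]-636)<20)&(abs(W[...,1]-99)<20)).astype(np.uint8)
c=max(cv2.findContours(m,0,1)[0],key=cv2.contourArea);(u,v),r=cv2.minEnclosingCircle(c);print('rod',u,v,r)
e=cv2.fitEllipse(c);print(e,ray(d,*e[0],120,T))
s=g[390:420,262:297];k=(s[...,0]-s[...,2]>15)|(s.sum(-1)<330);ys,xs=np.nonzero(k);print(k.sum(),xs.mean()+262,ys.mean()+390,ray(d,xs.mean()+262,ys.mean()+390,70,T))
print('px279,405',ray(d,279.5,405,70,T))
E
```

```text
time: 2.07
ee_pos: [635.1, 97.0, 203.0]
[635.09336555  97.02517383 203.02340323] [-7.15892656e-04 -2.24199070e-04 -9.99999719e-01] [-0.013 -0.012  0.005  0.001  0.001  0.003]
rod 317.5108642578125 233.18260192871094 14.039900779724121
((317.5422668457031, 233.23699951171875), (26.762069702148438, 27.354429244995117), 85.68486022949219) [636.96194443  99.09590051 120.        ]
119 275.6302521008403 400.56302521008405 [443.74332663  92.78540758  70.        ]
px279,405 [439.40568875  87.9103434   70.        ]
```

```bash
python3 -m handwheel '[[0,0,0,0.0013,-0.001,0.03,-1],[0,0,0,0.0013,-0.001,0.06,-1],[0,0,0,0.0013,-0.001,0.09,-1],[0,0,0,0.0013,-0.001,0.105,-1],[0,0,0,0.0013,-0.001,0.114,-1]]' 60 >/dev/null
python3 -m handwheel '[[0,0,0,0,0,0,0],[0,0,0,0,0,0,0.3],[0,0,0,0,0,0,0.4],[0,0,0,0,0,0,0.5],[0,0,0,0,0,0,0.6]]'
python3 -m handwheel '[[0,0,0,0,0,0,1],[0,0,0,0,0,0,1],[0,0,0,0,0,0,1],[0,0,0,0,0,0,1],[0,0,0,0,0,0,1]]'
```

```text
time: 2.95
ee_pos: [637.0, 99.1, 90.3]
tool_rot: [[0.969, 0.248, 0.002], [0.248, -0.969, -0.0], [0.002, 0.001, -1.0]]
ft_force: [-0.1, 0.0, 0.2]
grip_width: 25.6
finger_force: 0.0
time: 3.37
ee_pos: [636.4, 99.2, 88.9]
tool_rot: [[0.969, 0.248, -0.001], [0.248, -0.969, 0.0], [-0.001, -0.0, -1.0]]
ft_force: [0.0, 0.2, 0.1]
grip_width: 0.3
finger_force: 0.0
```

Width 0.3 means nothing is between the fingers. I'll look.

```bash
python3 - <<'E'
from h import *
from rig import get_image
o,d,T=wrist(None);s=get_image('scene')
a=d['image'][100:480,120:520];b=cv2.resize(s['image'][180:330,240:400],(400,375))
cv2.imwrite('pics/w2.png',np.vstack([a[:300],b[:300]])[...,::-1])
W=pts(s);q=W[200:300,280:340]
m=(abs(q[...,0]-636)<30)&(abs(q[...,1]-99)<30)&(q[...,2]>60);print(o['grip_width'],o['ee_pos'],m.sum(),np.nanmax(q[m],0) if m.any() else '')
E
```

```text
0.26959948255598803 [636.41645444  99.15020777  88.86150724] 527 [646.07442731 128.99753734 185.22428187]
```

View pics/w2.png

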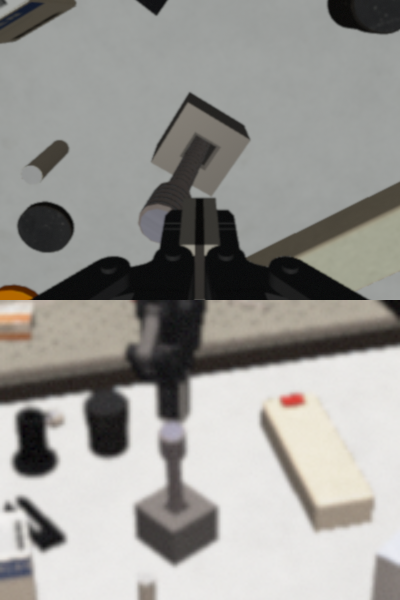

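The rod leans beside the fingers with its head top at about full-frame (277,322), left and ahead of the pads. I'll measure where it stands.

```bash
python3 - <<'E'
from h import *
from rig import get_image
o,d,T=wrist(None);s=get_image('scene');W=pts(d,T);S=pts(s)
R=np.array(o['tool_rot']);p=np.array(o['ee_pos'])
print('rodtop px W',W[322,277],'tool',(W[322,277]-p)@R)
m=(abs(W[...,2]-119)<6)&(abs(W[...,0]-640)<45)&(abs(W[...,1]-105)<45)&(np.mgrid[:480,:640][1]<298)
q=W[m];print(m.sum(),np.median(q,0),(q.min(0)+q.max(0))/2)
for v in range(300,345,8):print(v,[((W[v,u]-p)@R).round(0).tolist() for u in (305,312,326,333)])
m=(S[...,2]>45)&(S[...,2]<122)&(abs(S[...,0]-640)<35)&(abs(S[...,1]-108)<35)
for h in range(45,122,10):
    k=m&(abs(S[...,2]-h)<5);print(h,k.sum(),np.nanmean(S[k],0).round(1))
print('rest',ray(d,*(np.array([200,145])+[120,100]),35,T))
E
```

```text
rodtop px W [629.99163307 116.3894648  118.72642018] tool [ -2.00355877 -18.3210039  -29.89786081]
1007 [631.1333861  117.43172823 117.62688387] [629.55993305 116.96535662 119.00150654]
300 [[11.0, -6.0, -35.0], [11.0, -3.0, -35.0], [11.0, 2.0, -35.0], [11.0, 5.0, -35.0]]
308 [[10.0, -6.0, -40.0], [10.0, -3.0, -40.0], [10.0, 2.0, -40.0], [11.0, 5.0, -41.0]]
316 [[11.0, -6.0, -47.0], [11.0, -3.0, -47.0], [11.0, 2.0, -47.0], [11.0, 5.0, -47.0]]
324 [[10.0, -6.0, -52.0], [10.0, -3.0, -52.0], [11.0, 2.0, -53.0], [11.0, 4.0, -53.0]]
332 [[11.0, -5.0, -58.0], [11.0, -3.0, -58.0], [11.0, 2.0, -58.0], [11.0, 4.0, -58.0]]
340 [[10.0, -5.0, -62.0], [11.0, -3.0, -63.0], [11.0, 2.0, -63.0], [11.0, 4.0, -63.0]]
45 10 [630.6 108.   47.4]
55 18 [630.6 109.8  54.9]
65 22 [628.7 111.1  64.8]
75 25 [628.9 112.6  74.9]
85 21 [627.8 114.1  84.1]
95 33 [625.  118.4  96.5]
105 43 [624.2 119.9 105.6]
115 97 [627.3 116.1 116. ]
rest [640.0256672   99.95403234  35.        ]
```

```bash
python3 -m handwheel '[[0,0,0,0,0,-0.01,1],[0,0,0,0,0,-0.03,1],[0,0,0,0,0,-0.05,1],[0,0,0,0,0,-0.07,0],[0,0,0,0,0,-0.085,-0.5]]'
python3 -m handwheel '[[0,0,0,0,0,0,-1],[0,0,0,0,0,0,-1],[0,0,0,0,0,0,-1],[0,0,0,0,0,0,-1]]'|sed -n '1,2p;4,6p'
python3 - <<'E'
from h import *
o,d,T=wrist(None)
print(o['ee_pos'])
W=pts(d,T);R=np.array(o['tool_rot']);p=np.array(o['ee_pos'])
m=((abs(W[...,2]-119)<7)&(abs(W[...,0]-634)<35)&(abs(W[...,1]-105)<35)).astype(np.uint8)
c=max(cv2.findContours(m,0,1)[0],key=cv2.contourArea);e=cv2.fitEllipse(c);print(e,ray(d,*e[0],119,T),'tool',(ray(d,*e[0],119,T)-p)@R)
cv2.imwrite('pics/w3.png',d['image'][100:480,120:520,::-1])
E
```

```text
time: 3.98
ee_pos: [637.0, 99.1, 176.8]
tool_rot: [[0.969, 0.248, 0.002], [0.248, -0.969, -0.0], [0.002, 0.001, -1.0]]
ft_force: [-0.7, 0.2, -0.2]
grip_width: 23.5
finger_force: 0.0
time: 4.32
ee_pos: [636.1, 99.1, 172.9]
ft_force: [-0.0, -0.2, -0.4]
grip_width: 72.4
finger_force: 0.0
[636.09836268  99.08678116 172.89424887]
((294.3986511230469, 253.18470764160156), (30.132320404052734, 31.156888961791992), 75.29266357421875) [630.18061121 114.2544543  119.        ] tool [ -1.84894369 -16.12724229  53.90882688]
```

View pics/w3.png

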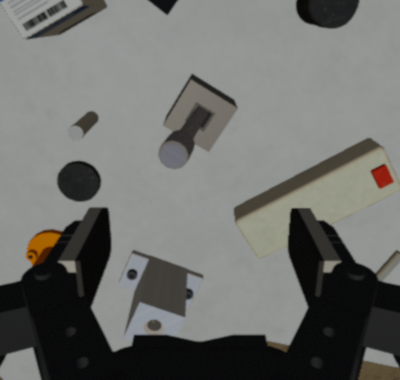

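```bash
cat >> h.py <<'E'
def rod(name=None,lo=112,hi=126,r=35):
    o,d,T=wrist(name);W=pts(d,T);R=np.array(o['tool_rot']);p=np.array(o['ee_pos']);L=(W-p)@R
    m=((W[...,2]>lo)&(W[...,2]<hi)&(abs(L[...,0])<r)&(abs(L[...,1])<r))
    m[:, :]&=(np.mgrid[:480,:640][0]<345)
    n,lab,st,_=cv2.connectedComponentsWithStats(m.astype(np.uint8))
    print(o['time'],p.round(1),round(o['grip_width'],1),o['finger_force'],np.round(o['ft_force'],1))
    for i in range(1,n):
        if st[i,4]>150:
            k=lab==i;q=L[k];print('blob',st[i],'tool',q.min(0).round(1),q.max(0).round(1),'world mid',((W[k].min(0)+W[k].max(0))/2).round(1))
    return o,d,T
E
python3 -m handwheel '[[0,0,0,-0.001,0,0.03,-1],[0,0,0,-0.001,0,0.06,-1],[0,0,0,-0.001,0,0.075,-1],[0,0,0,-0.001,0,0.084,-1],[0,0,0,-0.001,0,0.084,-1]]' 30 >/dev/null
python3 -c "from h import *;rod()"
python3 -m handwheel '[[0,0,0,0,0,0,-0.2],[0,0,0,0,0,0,0],[0,0,0,0,0,0,0],[0,0,0,0,0,0,0.1],[0,0,0,0,0,0,0.1]]' >/dev/null
python3 -c "from h import *;rod('w4')"
python3 -m handwheel '[[0,0,0,0,0,0,0.2],[0,0,0,0,0,0,0.3],[0,0,0,0,0,0,0.3]]' >/dev/null
python3 -c "from h import *;rod()"
python3 -m handwheel '[[0,0,0,0,0,0,0.35],[0,0,0,0,0,0,0.4],[0,0,0,0,0,0,0.45],[0,0,0,0,0,0,0.45]]' >/dev/null
python3 -c "from h import *;rod('w5')"
```

```text
4.7833 [634.7  98.9  87.8] 85.6 0.0 [-0.1 -0.2  0.1]
blob [ 258  295   49   47 1704] tool [-12.1 -26.9 -33. ] [  8.   -6.2 -24.2] world mid [628.6 114.4 116.4]
5.25 [635.8  98.9  90.6] 38.2 0.0 [ 0.3 -0.3 -0.2]
blob [ 255  294   52   51 1310] tool [-13.4 -26.1 -35.3] [ 11.2  -6.3 -21.4] world mid [630.2 115.5 119. ]
5.55 [635.7  98.9  90.3] 30.0 0.42922671767883 [-0.2  0.5  1.6]
blob [266 294  41  51 942] tool [-12.6 -21.8 -35.7] [ 11.3  -6.2 -21.7] world mid [631.2 113.3 119. ]
5.9333 [636.   99.   90.8] 23.6 2.7627620240673423 [-1.1  0.   6.4]
blob [274 294  40  49 903] tool [-12.3 -18.7 -35.2] [ 11.2  -3.2 -21.2] world mid [632.3 110.3 119. ]
```

```bash
python3 -c "
import cv2,numpy as np
a=cv2.imread('pics/w4.png')[150:430,150:490];b=cv2.imread('pics/w5.png')[150:430,150:490]
cv2.imwrite('pics/w45.png',np.hstack([a,b]))"
```

```text
(no output)
```

View pics/w45.png

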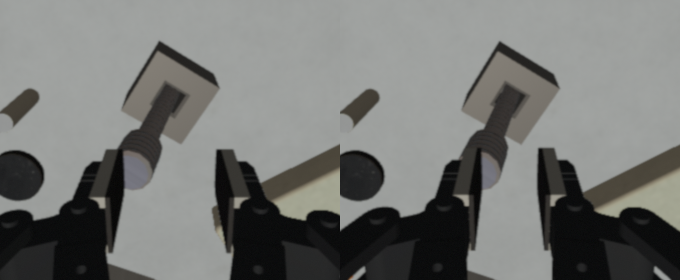

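The fingers seem to end well above the stated TCP: the tips show around z≈120, at the head's top edge. I'll check with the scene camera before going on.

```bash
python3 -m handwheel '[[0,0,0,0,0,0,0.3],[0,0,0,0,0,0,0],[0,0,0,0,0,-0.03,-0.5],[0,0,0,0,0,-0.06,0.5],[0,0,0,0,0,-0.06,1]]'>/dev/null
python3 -m handwheel '[[0,0,0,0,0,0,1],[0,0,0,0,0,0,1],[0,0,0,0,0,0,1],[0,0,0,0,0,0,1],[0,0,0,0,0,0,1]]'
python3 - <<'E'
from h import *
from rig import get_image
o,d,T=wrist(None);s=get_image('scene')
W=pts(d,T);S=pts(s);R=np.array(o['tool_rot']);p=np.array(o['ee_pos']);L=(W-p)@R
print(p,'desk z wrist',np.nanmedian(W[120:220,300:420,2]),d['camera_matrix'][:2].tolist())
for v in range(260,330,6):print(v,L[v,310].round(0),L[v,328].round(0))
M=(S-p)@R;k=(abs(M[...,0])<25)&(abs(M[...,1])<25)&(S[...,2]>122)
for h in range(-60,20,5):
    j=k&(M[...,2]>=h)&(M[...,2]<h+5);print(h,j.sum(),M[j].min(0).round(0) if j.any() else '',M[j].max(0).round(0) if j.any() else '')
E
```

```text
time: 6.82
ee_pos: [635.3, 98.9, 149.2]
tool_rot: [[0.969, 0.248, -0.002], [0.248, -0.969, 0.0], [-0.002, -0.0, -1.0]]
ft_force: [1.0, -0.0, 0.9]
grip_width: 0.1
finger_force: 0.0
[635.33980948  98.8536271  149.175101  ] desk z wrist 0.20621777299123778 [[377.2290461020667, 0.0, 319.1340161015168], [0.0, 377.2290461020667, 241.3576241442266]]
260 [-1. -6. 39.] [-30.   7. 114.]
266 [nan nan nan] [-50.   8. 149.]
272 [-56.  -9. 150.] [-56.   8. 150.]
278 [-61.  -9. 149.] [-62.   8. 150.]
284 [-68.  -9. 151.] [-67.   8. 149.]
290 [-73.  -9. 149.] [-74.   8. 149.]
296 [-79.  -9. 148.] [-80.   8. 150.]
302 [ 11.  -4. -36.] [ 11.   3. -38.]
308 [ 11.  -4. -41.] [ 11.   3. -41.]
314 [ 11.  -4. -46.] [ 11.   3. -46.]
320 [ 10.  -4. -50.] [ 11.   3. -51.]
326 [ 10.  -4. -53.] [ 11.   3. -55.]
-60 41 [-12. -16. -60.] [  9.   3. -55.]
-55 34 [-12. -15. -55.] [  9.   0. -50.]
-50 31 [-12. -16. -50.] [ 10.   1. -45.]
-45 39 [-12. -15. -45.] [ 10.   1. -40.]
-40 31 [-12. -17. -40.] [ 10.   1. -36.]
-35 22 [-12. -13. -35.] [ 10.   5. -30.]
-30 10 [ -6.  -8. -30.] [  8.  -4. -26.]
-25 0  
-20 0  
-15 0  
-10 0  
-5 0  
0 0  
5 0  
10 0  
15 0
```

Both cameras agree that the real fingertips end about 32 mm short of the reported TCP. For a grasp at z≈107, I need the reported z at about 56.

```bash
python3 -m handwheel '[[0,0,0,0,0,-0.01,-1],[0,0,0,0,0,-0.01,-1],[0,0,0,0,0,-0.01,-1],[0,0,0,0,0,-0.01,-1],[0,0,0,0,0,-0.01,-1]]' 30 >/dev/null
python3 -m handwheel '[[0,0,0,0,0,-0.01,-1],[0,0,0,0,0,-0.01,-1]]' | tail -2
python3 -c "from h import *;rod()"
python3 -m handwheel '[[0,0,0,0,0,0.04,-1],[0,0,0,0,0,0.08,-1],[0,0,0,0,0,0.1,-1],[0,0,0,0,0,0.11,-1],[0,0,0,0,0,0.113,-1]]'|sed -n '2p;4p'
python3 -m handwheel '[[0,0,0,0,0,0,0],[0,0,0,0,0,0,0],[0,0,0,0,0,0,0.1],[0,0,0,0,0,0,0.2],[0,0,0,0,0,0,0.3]]'|sed -n '2p;4,6p'
python3 -m handwheel '[[0,0,0,0,0,0,0.3],[0,0,0,0,0,0,0.4],[0,0,0,0,0,0,0.45],[0,0,0,0,0,0,0.5]]'|sed -n '2p;4,6p'
python3 -c "from h import *;rod('w6')"
```

```text
grip_width: 83.2
finger_force: 0.0
7.5 [636.3  98.9 172. ] 83.2 0.0 [-0.2  0.2  0.6]
blob [278 239  33  32 779] tool [-14.3 -27.   50.9] [ 6.1 -6.4 60. ] world mid [628.4 113.9 116.6]
ee_pos: [635.1, 98.8, 55.6]
ft_force: [0.2, 0.3, 0.6]
ee_pos: [636.0, 98.9, 58.1]
ft_force: [1.5, -0.8, 0.4]
grip_width: 29.8
finger_force: 0.0
ee_pos: [635.6, 98.9, 57.2]
ft_force: [0.3, -0.4, 0.7]
grip_width: 21.2
finger_force: 0.2
8.7167 [635.6  98.9  57.2] 21.2 0.1549634663388133 [ 0.3 -0.4  0.7]
blob [249 326  41  19 506] tool [  5.2 -24.6 -66.2] [ 11.8 -10.9 -54.9] world mid [639.8 117.6 117.7]
blob [350 326  41  19 507] tool [  5.4  10.2 -66.5] [ 11.8  24.1 -54.9] world mid [647.3  84.4 117.8]
```

```bash
python3 -m handwheel '[[0,0,0,0,0,0,0.7],[0,0,0,0,0,0,0.8],[0,0,0,0,0,0,1],[0,0,0,0,0,0,1],[0,0,0,0,0,0,1]]' 70|sed -n '2p;4,6p'
python3 -m handwheel '[[0,0,0,0,0,-0.02,1],[0,0,0,0,0,-0.04,1],[0,0,0,0,0,-0.07,1],[0,0,0,0,0,-0.10,1],[0,0,0,0,0,-0.12,1]]'|sed -n '1,2p;4,6p'
python3 - <<'E'
from h import *
from rig import get_image
o,d,T=wrist(None);s=get_image('scene');p=np.array(o['ee_pos']);R=np.array(o['tool_rot'])
cv2.imwrite('pics/w7.png',np.hstack([d['image'][150:450,160:480],cv2.resize(s['image'][150:300,230:390],(320,300))])[...,::-1])
np.savez('w7.npz',W=pts(d,T),S=pts(s),p=p,R=R);print(p)
S=pts(s);M=(S-p)@R
for h in range(-75,80,10):
    j=(abs(M[...,0])<25)&(abs(M[...,1])<25)&(abs(M[...,2]-h)<5)&(S[...,2]>45)
    if j.any():print(h,j.sum(),M[j].min(0).round(1),M[j].max(0).round(1))
E
```

```text
ee_pos: [635.7, 98.8, 57.3]
ft_force: [-0.1, -0.5, 2.4]
grip_width: 18.2
finger_force: 68.2
time: 9.6
ee_pos: [635.9, 99.0, 179.6]
ft_force: [1.0, -0.7, -1.0]
grip_width: 17.8
finger_force: 68.7
[635.93922255  98.99307633 179.62439113]
-75 45 [-13.5 -24.3 -79.9] [  3.8  22.8 -70.5]
-65 112 [-19.2 -24.8 -69.5] [  9.6  14.5 -60.1]
-55 107 [-18.8 -24.8 -59.8] [ 10.3  -2.  -50. ]
-45 97 [-18.1 -24.9 -50. ] [ 11.3  -0.5 -40.1]
-35 58 [-15.3 -24.1 -39.9] [ 11.1   0.7 -30.2]
-25 22 [-11.2  -7.4 -29.4] [ -1.3   1.1 -20.4]
-15 34 [-10.9  -7.5 -19.4] [ -0.4  -0.3 -10. ]
-5 33 [-9.2 -7.3 -9.3] [ 2.2  0.1 -0.7]
5 32 [-8.3 -7.5  0.1] [2.3 0.6 9.8]
15 30 [-7.1 -6.6 10.1] [ 4.6 -0.3 19.5]
25 32 [-6.  -8.8 20.1] [ 3.9  0.4 30. ]
35 31 [-4.8 -7.1 30.4] [ 7.1  0.7 39.9]
45 20 [-4.3 -6.9 40.3] [ 6.4  0.3 48.3]
```

View pics/w7.png

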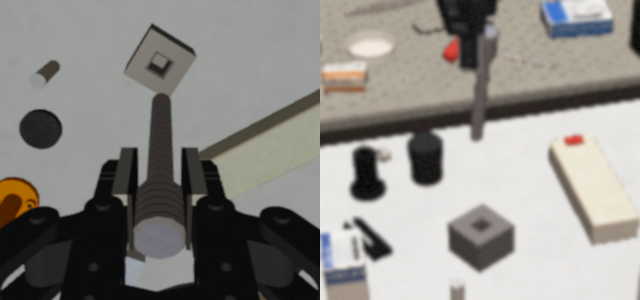

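The rod is held but tilted about 6° in the tool x–z plane: the foot is forward, and the head is at crop (160,235). I'll carry it over the bore and rotate it upright on the way.

```bash
python3 -m handwheel '[[0,-1,0,-0.012,-0.003,0,1],[0,-2,0,-0.037,-0.008,0,1],[0,-3,0,-0.065,-0.014,0,1],[0,-4,0,-0.093,-0.020,0,1],[0,-6,0,-0.121,-0.026,0,1]]' >/dev/null
python3 -m handwheel '[[0,0,0,-0.025,-0.006,0.003,1],[0,0,0,-0.045,-0.010,0.005,1],[0,0,0,-0.056,-0.013,0.006,1],[0,0,0,-0.065,-0.0145,0.007,1],[0,0,0,-0.065,-0.0145,0.007,1]]'
python3 -m handwheel '[[0,0,0,0,0,0,1],[0,0,0,0,0,0,1],[0,0,0,0,0,0,1]]' | sed -n 2,3p
cat >> h.py <<'E'
def axis(p,s,zlo,zhi,r=25):
    S=pts(s);m=(np.hypot(S[...,0]-p[0],S[...,1]-p[1])<r)
    c=s['world_from_camera'][:2,3]-p[:2];c/=np.linalg.norm(c);n=np.array([-c[1],c[0]]);Z=[];A=[]
    for h in np.arange(zlo,zhi,6):
        j=m&(abs(S[...,2]-h)<3)
        if j.sum()<8:continue
        q=S[j][:,:2];l=q@n;near=np.sort(q@c)[-max(2,j.sum()//10):].mean()
        A.append(n*(l.min()+l.max())/2+c*(near-6));Z.append(h)
    f=np.polyfit(Z,np.array(A),1);print('slope',f[0].round(3),'at z100',(f[0]*100+f[1]).round(1),len(Z));return f
E
python3 - <<'E'
from h import *
from rig import get_image
o,d,T=wrist('w8');p=np.array(o['ee_pos']);print(p)
for n in('scene','top'):
    s=get_image(n);np.savez(n+'2.npz',**s)
    if n=='scene':
        f=axis(p,s,p[2]-40,p[2]+25)
        S=pts(s);m=(np.hypot(S[...,0]-p[0],S[...,1]-p[1])<20)&(S[...,2]>78);print('foot z',S[m][:,2].min())
        cv2.imwrite('pics/s8.png',cv2.resize(s['image'][200:330,330:470],None,fx=4,fy=4)[...,::-1])
E
```

```text
time: 10.53
ee_pos: [442.6, 92.0, 175.9]
tool_rot: [[0.963, 0.248, -0.105], [0.247, -0.969, -0.026], [-0.108, -0.001, -0.994]]
ft_force: [0.3, -0.2, -1.0]
grip_width: 17.8
finger_force: 68.7
ee_pos: [445.6, 91.8, 176.5]
tool_rot: [[0.963, 0.248, -0.102], [0.247, -0.969, -0.026], [-0.105, -0.0, -0.994]]
[445.55833678  91.78386565 176.54427797]
slope [-0.006  0.011] at z100 [441.5  91.1] 11
foot z 125.99773291282906
```

View pics/s8.png

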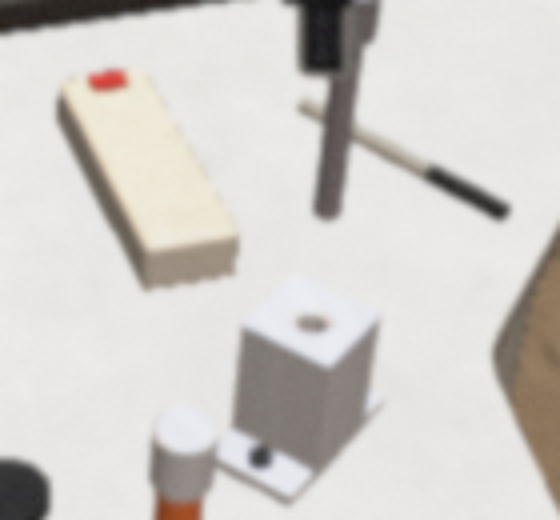

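View pics/w8.png

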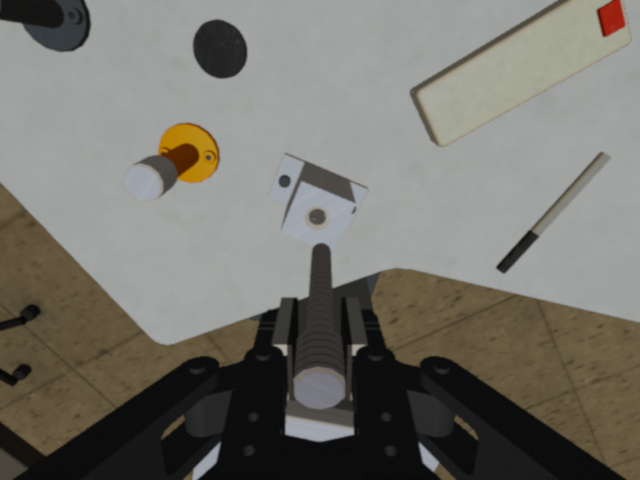

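```bash
python3 - <<'E'
from h import *
s=dict(np.load('scene2.npz'));o,d,T=wrist(None);print(o['ee_pos'])
print('scene bore',ray(s,408,280.7,70),'foot',ray(s,412,252,128))
def dark(img,u,v,r):
    g=cv2.cvtColor(img,cv2.COLOR_RGB2GRAY)[v-r:v+r+1,u-r:u+r+1];g=cv2.resize(g,None,fx=4,fy=4,interpolation=2)
    t,m=cv2.threshold(g,0,255,cv2.THRESH_BINARY_INV|cv2.THRESH_OTSU)
    n,l,st,c=cv2.connectedComponentsWithStats(m);k=l[g.shape[0]//2,g.shape[1]//2];print(t,st[k]/4);x,y,w,h,_=st[k]/4
    return u-r-.375+x+w/2,v-r-.375+y+h/2
a=dark(s['image'],408,281,6);print(a,ray(s,*a,70))
b=dark(d['image'],317,216,13);print(b,ray(d,*b,70,T))
b=dark(d['image'],317,216,9);print(b,ray(d,*b,70,T))
print('foot wrist',ray(d,321,252,128,T),ray(d,321,249,128,T))
W=pts(d,T)
for v in range(244,300,6):
    l=W[v,300:345];k=(l[:,2]>100);print(v,np.nonzero(k)[0][[0,-1]]+300 if k.any() else '',np.median(l[k],0).round(1) if k.any() else '')
E
```

```text
[445.36583757  91.81423845 176.71877697]
scene bore [438.38819842  97.83647366  70.        ] foot [440.14452421  91.46422766 128.        ]
197.0 [  2.25   3.75   8.     4.75 119.25]
(np.float64(407.875), np.float64(280.75)) [438.52509752  98.0645266   70.        ]
120.0 [  4.75   5.5   17.25  16.25 872.75]
(np.float64(317.0), np.float64(216.25)) [442.35542846  93.13781239  70.        ]
112.0 [  1.     1.75  16.75  15.75 822.5 ]
(np.float64(317.0), np.float64(216.25)) [442.35542846  93.13781239  70.        ]
foot wrist [441.35094668  90.02895365 128.        ] [443.34676776  90.5465902  128.        ]
244 [316 326] [447.4  91.6 129.5]
250 [312 330] [446.9  91.6 136.7]
256 [312 331] [446.8  91.5 144.9]
262 [311 331] [446.5  91.7 152.2]
268 [311 331] [446.9  91.8 159. ]
274 [311 331] [446.8  92.  165.6]
280 [310 331] [446.8  92.  171.6]
286 [310 332] [446.6  91.8 177.6]
292 [309 332] [446.8  92.1 183.3]
298 [309 344] [446.8  91.4 188.6]
```

```bash
python3 -m handwheel '[[0,0,0,0.0014,-0.0005,0.010,1],[0,0,0,0.003,-0.001,0.022,1],[0,0,0,0.005,-0.0015,0.034,1],[0,0,0,0.0063,-0.002,0.0446,1],[0,0,0,0.0063,-0.002,0.0446,1]]' >/dev/null
python3 -m handwheel '[[0,0,0,0,0,0,1],[0,0,0,0,0,0,1],[0,0,0,0,0,0,1]]' | sed -n 1,4p
cat > m.py <<'E'
from h import *
from rig import get_image
o,d,T=wrist('w9');s=get_image('scene');p=np.array(o['ee_pos']);print(p)
S=pts(s);W=pts(d,T)
axis(p,s,p[2]-38,p[2]+25)
C=np.array([442.5,92.5])
for n,X in(('scene',S),('wrist',W)):
    k=(abs(X[...,2]-70)<3)&(np.abs(X[...,0]-C[0])<40)&(np.abs(X[...,1]-C[1])<40)
    q=X[k][:,:2].astype(np.float32)
    print(n,'blocktop',cv2.minAreaRect(q),k.sum())
l=[]
for v in range(240,300):
    q=W[v,295:350];k=(q[:,2]>p[2]-45)&(q[:,2]<p[2]+20)
    if k.sum()>12:l.append(np.r_[np.median(q[k],0),np.nonzero(k)[0][[0,-1]]+295,v])
l=np.array(l);fr=l[:,:3];t=np.array(o['tool_rot'])[:2,0];t/=np.linalg.norm(t)
f=np.polyfit(fr[:,2],fr[:,:2]-6*t,1);print('wrist rod slope',f[0].round(3),'at z80',(f[0]*80+f[1]).round(1))
ys,xs=np.nonzero((np.abs(W[...,2]-70)<6)&(abs(W[...,0]-C[0])<40)&(abs(W[...,1]-C[1])<40));print(xs.min(),xs.max(),ys.min(),ys.max())
E
python3 m.py
```

```text
time: 11.65
ee_pos: [446.5, 94.2, 132.6]
tool_rot: [[0.964, 0.248, -0.1], [0.247, -0.969, -0.026], [-0.103, 0.0, -0.995]]
ft_force: [0.2, -0.7, -2.4]
[446.53644562  94.16452824 132.61257812]
slope [-0.017 -0.014] at z100 [442.3  94.9] 11
scene blocktop ((440.6813049316406, 94.07722473144531), (47.81723403930664, 44.8132438659668), 82.10205841064453) 383
wrist blocktop ((441.5278625488281, 92.38599395751953), (44.49895477294922, 44.81538772583008), 81.44473266601562) 3383
wrist rod slope [-0.006  0.01 ] at z80 [442.3  92.3]
277 365 199 282
```

```bash
python3 -m handwheel '[[0,0,0,-0.001,0,0,1],[0,0,0,-0.0007,0,0.003,1],[0,0,0,-0.0004,0,0.006,1],[0,0,0,-0.0002,0,0.008,1],[0,0,0,0,0,0.010,1]]' | sed -n '2p;4p'
for i in 1; do
python3 -m handwheel '[[0,0,0,0.0002,0,0.002,1],[0,0,0,0.0004,0,0.004,1],[0,0,0,0.0006,0,0.006,1],[0,0,0,0.0008,0,0.008,1],[0,0,0,0.0008,0,0.008,1]]' | sed -n '2p;4,6p'
done
python3 -m handwheel '[[0,0,0,0.0002,0,0.0015,1],[0,0,0,0.0003,0,0.003,1],[0,0,0,0.0005,0,0.0045,1],[0,0,0,0.0005,0,0.0045,1]]' | sed -n '2p;4,6p'
```

```text
ee_pos: [445.0, 93.9, 121.7]
ft_force: [0.5, -0.1, -2.5]
ee_pos: [444.9, 93.9, 113.6]
ft_force: [-0.9, 0.1, -1.6]
grip_width: 18.1
finger_force: 68.7
ee_pos: [445.0, 93.9, 109.2]
ft_force: [0.4, -0.1, -1.3]
grip_width: 18.0
finger_force: 68.7
```

```bash
python3 -m handwheel '[[0,0,0,0.0002,0,0.0015,1],[0,0,0,0.0003,0,0.003,1],[0,0,0,0.0004,0,0.004,1],[0,0,0,0.0004,0,0.004,1]]' | sed -n '2p;4,6p'
python3 -m handwheel '[[0,0,0,0.0002,0,0.0015,1],[0,0,0,0.0003,0,0.003,1],[0,0,0,0.0004,0,0.004,1],[0,0,0,0.0004,0,0.004,1]]' | sed -n '2p;4,6p'
python3 -m handwheel '[[0,0,0,0.0002,0,0.0015,1],[0,0,0,0.0003,0,0.003,1],[0,0,0,0.0004,0,0.004,1],[0,0,0,0.0004,0,0.004,1]]' | sed -n '2p;4,6p'
```

```text
ee_pos: [445.0, 94.0, 105.2]
ft_force: [-0.6, 1.5, -1.3]
grip_width: 18.0
finger_force: 68.7
ee_pos: [445.0, 93.8, 101.1]
ft_force: [0.9, 0.3, -2.9]
grip_width: 17.9
finger_force: 68.8
ee_pos: [444.8, 93.9, 97.0]
ft_force: [-0.2, 0.9, -3.7]
grip_width: 18.2
finger_force: 68.8
```

The force doesn't show the ball drag yet. I'll check numerically where the rod is relative to the block.

```bash
python3 - <<'E'
from h import *
from rig import get_image
o,d,T=wrist('w10');s=get_image('scene');p=np.array(o['ee_pos']);print(p,o['ft_force'],o['wrist_torque'])
W=pts(d,T);S=pts(s)
axis(p,s,74,p[2]+25)
t=np.array(o['tool_rot'])[:2,0];t/=np.linalg.norm(t)
for v in range(225,320,6):
    q=W[v,295:350];k=(q[:,2]>50)&(np.hypot(*(q[:,:2]-[443,92]).T)<14);k2=k.nonzero()[0]+295
    if k.any():print(v,k2[[0,-1]],np.median(q[k],0).round(1))
m=(abs(W[...,2]-70)<3)&(abs(W[...,0]-442)<40)&(abs(W[...,1]-92)<40);print(cv2.minAreaRect(W[m][:,:2].astype(np.float32)))
m=(W[...,2]>p[2]+45)&(W[...,2]<p[2]+85)&(np.hypot(W[...,0]-443,W[...,1]-92)<9);z=W[m][:,2];print('head top z',np.histogram(z,np.arange(p[2]+45,p[2]+86,4)))
E
```

```text
[444.84404953  93.85884477  96.98517484] [-0.24783319  0.87254196 -3.67999333] [ 0.00508324 -0.22549508 -0.00759302]
slope [-0.041 -0.045] at z100 [440.2  94.6] 8
243 [318 325] [456.5  95.7  69.5]
249 [306 339] [453.   94.5  70.1]
255 [300 344] [448.2  93.6  69.4]
261 [298 346] [446.2  93.5  70.1]
267 [298 346] [444.5  93.5  70.4]
273 [300 344] [441.3  93.5  71.3]
279 [303 341] [444.   93.4  87.2]
285 [309 333] [446.4  93.9  96.4]
291 [309 332] [446.2  94.5 101.7]
297 [309 332] [446.5  94.2 108.1]
303 [308 341] [446.1  94.2 113.1]
309 [308 341] [446.   94.  117.4]
315 [298 342] [446.4  94.3 122.2]
((441.4222412109375, 92.51526641845703), (44.42522048950195, 44.98631286621094), 81.20389556884766)
head top z (array([ 226,  235,  241,  270, 1529,   66,    0,    0,    2,    6]), array([141.98517484, 145.98517484, 149.98517484, 153.98517484,
       157.98517484, 161.98517484, 165.98517484, 169.98517484,
       173.98517484, 177.98517484, 181.98517484]))
```

The rod is centred in the bore with its foot about 24 mm below the mouth. I'll carry on gently.

```bash
python3 -m handwheel '[[0,0,0,0.0001,0,0.001,1],[0,0,0,0.0002,0,0.002,1],[0,0,0,0.0003,0,0.003,1],[0,0,0,0.0003,0,0.003,1]]' | sed -n '2p;4,5p'
python3 -m handwheel '[[0,0,0,0.0001,0,0.001,1],[0,0,0,0.0002,0,0.002,1],[0,0,0,0.0003,0,0.003,1],[0,0,0,0.0003,0,0.003,1]]' | sed -n '2p;4,5p'
python3 -m handwheel '[[0,0,0,0.0001,0,0.001,1],[0,0,0,0.0002,0,0.002,1],[0,0,0,0.0002,0,0.002,1]]' | sed -n '1,2p;4,5p'
python3 -c "from h import *;rod(lo=135,hi=175,r=20)"
```

```text
ee_pos: [444.9, 93.9, 94.1]
ft_force: [0.0, -0.3, -3.5]
grip_width: 18.0
ee_pos: [444.9, 93.9, 91.0]
ft_force: [0.2, -0.0, -2.1]
grip_width: 17.9
time: 14.93
ee_pos: [444.9, 93.9, 89.1]
ft_force: [0.8, -0.4, -2.5]
grip_width: 18.3
14.9333 [444.9  93.9  89.1] 18.3 68.7159526348114 [ 0.8 -0.4 -2.5]
blob [262 316  34  29 770] tool [  1.  -20.  -67.1] [ 12.   -9.3 -47. ] world mid [454.3 110.5 144.8]
blob [343 316  37  29 819] tool [ -1.3   8.6 -66.6] [ 11.9  20.  -47. ] world mid [458.3  83.6 144.5]
blob [301 337  38   8 186] tool [ -1.9  -7.4 -50.8] [  1.8   6.7 -46.2] world mid [448.7  94.9 137.2]
```

```bash
cat > top.py <<'E'
from h import *
o,d,T=wrist(None);p=np.array(o['ee_pos']);W=pts(d,T)
k=(np.hypot(W[...,0]-441.5,W[...,1]-92.5)<7)&(W[...,2]>120)&(W[...,2]<200);z=W[k][:,2];hi=np.percentile(z,97)
print(o['time'],p.round(2),np.round(o['ft_force'],1),'rod top z',np.median(z[z>hi-4]).round(2),'rel',(np.median(z[z>hi-4])-p[2]).round(2),k.sum())
E
python3 top.py
python3 -m handwheel '[[0,0,0,0.0001,0,0.001,1],[0,0,0,0.0002,0,0.002,1],[0,0,0,0.0002,0,0.002,1]]' | sed -n '2p;4,5p'
python3 -m handwheel '[[0,0,0,0.0001,0,0.001,1],[0,0,0,0.0002,0,0.002,1],[0,0,0,0.0002,0,0.002,1]]' | sed -n '1,2p;4,5p'
python3 top.py
```

```text
14.9833 [444.83  93.87  89.03] [ 0.6 -0.7 -2.8] rod top z 152.04 rel 63.01 1031
ee_pos: [444.9, 93.9, 87.1]
ft_force: [0.1, -0.3, -3.8]
grip_width: 17.7
time: 15.53
ee_pos: [444.9, 93.9, 85.1]
ft_force: [-0.1, -0.6, -2.5]
grip_width: 18.1
15.5333 [444.86  93.88  85.06] [-0.1 -0.6 -2.5] rod top z 148.03 rel 62.98 932
```

```bash
python3 -m handwheel '[[0,0,0,0.0001,0,0.001,1],[0,0,0,0.0001,0,0.001,1]]' | sed -n '2p;4p'
python3 -m handwheel '[[0,0,0,0.0001,0,0.001,1],[0,0,0,0.0001,0,0.001,1]]' | sed -n '2p;4p'
python3 -m handwheel '[[0,0,0,0.0001,0,0.001,1],[0,0,0,0.0001,0,0.001,1]]' | sed -n '2p;4p'
python3 -m handwheel '[[0,0,0,0.0001,0,0.001,1],[0,0,0,0.0001,0,0.001,1]]' | sed -n '2p;4p'
python3 top.py
```

```text
ee_pos: [444.9, 93.9, 84.1]
ft_force: [0.9, 0.1, -3.5]
ee_pos: [444.9, 93.9, 83.1]
ft_force: [0.9, 0.4, -3.4]
ee_pos: [444.9, 93.9, 82.1]
ft_force: [0.5, 0.2, -3.2]
ee_pos: [444.9, 93.9, 81.1]
ft_force: [1.6, 0.0, -2.4]
16.25 [444.9   93.87  81.14] [ 1.6  0.  -2.4] rod top z 144.1 rel 62.96 937
```

```bash
python3 -m handwheel '[[0,0,0,0.0001,0,0.001,1]]' | sed -n '2p;4p'
python3 -m handwheel '[[0,0,0,0.0001,0,0.001,1]]' | sed -n '2p;4p'
python3 -m handwheel '[[0,0,0,0.0001,0,0.001,1]]' | sed -n '2p;4p'
python3 -m handwheel '[[0,0,0,0.0,0,0.0,1]]' | sed -n '2p;4p'
python3 top.py
```

```text
ee_pos: [445.1, 93.9, 80.4]
ft_force: [0.7, 0.5, 3.8]
ee_pos: [445.1, 93.9, 79.5]
ft_force: [-0.0, 0.5, 3.1]
ee_pos: [445.1, 93.9, 78.5]
ft_force: [-0.5, 0.4, 6.5]
ee_pos: [445.0, 93.9, 78.3]
ft_force: [0.5, -0.3, 1.5]
16.6333 [445.03  93.87  78.29] [ 0.5 -0.3  1.5] rod top z 141.28 rel 62.99 934
```

Drag shows only while moving, and the static force is starting to rise. I'll go in smaller steps.

```bash
python3 -m handwheel '[[0,0,0,0.0001,0,0.0007,1],[0,0,0,0.0001,0,0.0007,1]]' | sed -n '2p;4p'
python3 -m handwheel '[[0,0,0,0.0001,0,0.0007,1],[0,0,0,0.0001,0,0.0007,1]]' | sed -n '2p;4p'
python3 top.py
```

```text
ee_pos: [445.1, 93.9, 77.8]
ft_force: [0.6, -0.1, 4.0]
ee_pos: [445.2, 93.9, 77.2]
ft_force: [-0.4, 0.5, 5.9]
17.0167 [445.24  93.92  77.2 ] [-0.4  0.5  5.9] rod top z 140.22 rel 63.02 938
```

```bash
python3 -m handwheel '[[0,0,0,0.0001,0,0.0006,1],[0,0,0,0.0001,0,0.0006,1]]' | sed -n '2p;4p'
python3 -m handwheel '[[0,0,0,0,0,0,1],[0,0,0,0,0,0,1],[0,0,0,0,0,0,1]]' | sed -n '2p;4p'
python3 -m handwheel '[[0,0,0,0,0,-0.0005,1],[0,0,0,0,0,-0.0005,0.4],[0,0,0,0,0,-0.0005,0],[0,0,0,0,0,-0.0005,-0.4],[0,0,0,0,0,-0.0005,-0.6]]' | sed -n '2p;4,5p'
python3 -m handwheel '[[0,0,0,0,0,0,-0.6],[0,0,0,0,0,0,-0.6],[0,0,0,0,0,0,-0.6]]' | sed -n '2p;4,5p'
python3 top.py
```

```text
ee_pos: [445.4, 93.9, 76.8]
ft_force: [-0.5, 0.4, 9.5]
ee_pos: [445.4, 93.9, 76.8]
ft_force: [-0.3, 0.9, 8.6]
ee_pos: [444.9, 93.9, 76.5]
ft_force: [-0.2, -0.7, -0.3]
grip_width: 61.1
ee_pos: [445.0, 93.9, 76.7]
ft_force: [0.6, 0.8, 0.3]
grip_width: 68.1
18.15 [445.03  93.91  76.7 ] [0.6 0.8 0.3] rod top z 141.43 rel 64.73 965
```

The rod has bottomed and is released, its top at z≈141.4. I'll lift off, level the tool, and go to the post.

```bash
python3 -m handwheel '[[0,0,0,-0.001,0,-0.010,-0.8],[0,0,0,-0.003,0,-0.027,-0.8],[0,0,0,-0.0048,0,-0.046,-0.8],[0,0,0,-0.0068,0,-0.065,-0.8],[0,0,0,-0.0088,0,-0.085,-0.8]]' | sed -n '2p;4,5p'
python3 -m handwheel '[[0,3,0,0,0,0,-1],[0,6,0,0,0,0,-1],[0,6,0,0,0,0,-1]]' 40 | sed -n '2,3p'
python3 - <<'E'
from h import *
o,d,T=wrist(None);W=pts(d,T)
for nm,c,lo,hi in(('rod',(441.5,92.5),120,160),('post',(528.5,320.5),85,115)):
    k=(np.hypot(W[...,0]-c[0],W[...,1]-c[1])<20)&(W[...,2]>lo)&(W[...,2]<hi)
    if k.sum()<20:print(nm,k.sum());continue
    q=W[k];hi=np.percentile(q[:,2],90);q=q[q[:,2]>hi-3];print(nm,len(q),((q.min(0)+q.max(0))/2).round(1),np.median(q,0).round(1))
E
python3 -m handwheel '[[0,0,0,0.015,-0.02,0,-1],[0,0,0,0.035,-0.051,0,-1],[0,0,0,0.058,-0.084,0,-1],[0,0,0,0.080,-0.116,0,-1],[0,0,0,0.100,-0.146,0,-1]]' | sed -n '2,4p'
```

```text
ee_pos: [444.9, 93.9, 163.0]
ft_force: [-0.1, 0.8, 0.1]
grip_width: 76.5
ee_pos: [444.2, 94.0, 162.6]
tool_rot: [[0.969, 0.248, 0.002], [0.248, -0.969, 0.0], [0.002, 0.0, -1.0]]
rod 905 [441.6  93.3 141.1] [442.2  93.6 141.2]
post 0
ee_pos: [506.4, 262.4, 161.7]
tool_rot: [[0.969, 0.248, -0.002], [0.248, -0.969, -0.001], [-0.002, 0.001, -1.0]]
ft_force: [-0.2, -0.2, -0.0]
```

```bash
python3 -m handwheel '[[0,0,0,0.018,-0.025,0,-1],[0,0,0,0.030,-0.045,0,-1],[0,0,0,0.037,-0.053,0,-1],[0,0,0,0.037,-0.053,0,-1],[0,0,0,0.037,-0.053,0,-1]]' | sed -n '1,4p'
cat > post.py <<'E'
from h import *
o,d,T=wrist(None);W=pts(d,T);p=np.array(o['ee_pos']);R=np.array(o['tool_rot'])
k=(np.hypot(W[...,0]-528.5,W[...,1]-320.5)<22)&(W[...,2]>85)&(W[...,2]<165)&(np.hypot(*((W-p)@R)[...,:2].transpose(2,0,1))<13.5)
q=W[k];h=np.percentile(q[:,2],90);q=q[q[:,2]>h-3];c=(q.min(0)+q.max(0))/2
print(o['time'],p.round(2),len(q),c.round(1),'med',np.median(q,0).round(2),'tool',((c-p)@R).round(1))
E
sed 's/13.5)/40)/' post.py > post0.py; python3 post0.py
```

```text
time: 19.75
ee_pos: [528.4, 320.8, 161.3]
tool_rot: [[0.969, 0.249, -0.002], [0.249, -0.969, -0.001], [-0.002, 0.001, -1.0]]
ft_force: [-0.0, -0.9, -0.8]
19.75 [528.38 320.76 161.35] 1196 [528.7 322.5 107.9] med [529.28 322.6  108.07] tool [ 0.9 -1.6 53.5]
```

```bash
python3 -m handwheel '[[0,0,0,0.001,-0.0016,0.03,-1],[0,0,0,0.001,-0.0016,0.06,-1],[0,0,0,0.001,-0.0016,0.09,-1],[0,0,0,0.001,-0.0016,0.11,-1],[0,0,0,0.001,-0.0016,0.119,-1]]' 40 | sed -n '2p;4p'
python3 -m handwheel '[[0,0,0,0,0,0,-0.4],[0,0,0,0,0,0,-0.1],[0,0,0,0,0,0,0.1],[0,0,0,0,0,0,0.25],[0,0,0,0,0,0,0.3]]' | sed -n '2p;4,6p'
python3 -m handwheel '[[0,0,0,0,0,0,0.35],[0,0,0,0,0,0,0.4],[0,0,0,0,0,0,0.5],[0,0,0,0,0,0,0.7],[0,0,0,0,0,0,1]]' | sed -n '2p;4,6p'
python3 -m handwheel '[[0,0,0,0,0,0,1],[0,0,0,0,0,0,1]]' | sed -n '2p;4,6p'
python3 post.py
```

```text
ee_pos: [527.7, 320.8, 40.5]
ft_force: [-0.4, -0.5, -0.6]
ee_pos: [529.6, 322.7, 44.5]
ft_force: [0.3, -0.5, -0.2]
grip_width: 30.2
finger_force: 0.0
ee_pos: [529.4, 322.4, 43.5]
ft_force: [0.8, -1.6, 2.4]
grip_width: 25.2
finger_force: 39.0
ee_pos: [529.4, 322.4, 43.4]
ft_force: [2.3, -3.2, 2.9]
grip_width: 25.0
finger_force: 39.0
21.2167 [529.36 322.4   43.36] 1799 [539.3 324.9 154.5] med [539.85 325.18 153.95] tool [  10.3    0.  -111.1]
```

```bash
sed -i "s/(W\[...,2\]<165)/(W[...,2]<p[2]+80)/" post.py; python3 post.py
python3 -m handwheel '[[0,0,0,0,0,-0.006,1],[0,0,0,0,0,-0.014,1],[0,0,0,0,0,-0.022,1],[0,0,0,0,0,-0.029,1],[0,0,0,0,0,-0.033,1]]' | sed -n '2p;4,6p'
python3 -m handwheel '[[0,0,0,0,0,0,1],[0,0,0,0,0,0,1],[0,0,0,0,0,0,1]]' | sed -n '2p;4,6p'
python3 post.py
```

```text
21.2667 [529.35 322.41  43.31] 3965 [528.9 322.4 107.8] med [530.22 322.8  107.28] tool [ -0.4  -0.1 -64.5]
ee_pos: [529.3, 322.4, 76.2]
ft_force: [3.8, -1.9, -5.3]
grip_width: 25.0
finger_force: 39.6
ee_pos: [529.4, 322.4, 76.7]
ft_force: [2.8, -3.5, 3.3]
grip_width: 25.1
finger_force: 40.0
21.9833 [529.35 322.42  76.66] 3963 [529.5 322.4 141.1] med [530.27 322.79 140.61] tool [  0.2   0.1 -64.4]
```

```bash
python3 -m handwheel '[[0,0,0,0,0,0,0.3],[0,0,0,0,0,0,0],[0,0,0,0,0,0,-0.5],[0,0,0,0,0,0,-0.8],[0,0,0,0,0,0,-1]]' >/dev/null
python3 -m handwheel '[[0,0,0,0,0,0,-1],[0,0,0,0,0,-0.01,-1],[0,0,0,0,0,-0.04,-1],[0,0,0,0,0,-0.08,-1],[0,0,0,0,0,-0.1,-1]]' | sed -n '2p;4,5p'
python3 -m handwheel '[[0,0,0,-0.03,0,-0.01,-1],[0,0,0,-0.06,0.02,-0.02,-1],[0,0,0,-0.07,0.04,-0.02,-1],[0,0,0,-0.07,0.05,-0.02,-1],[0,0,0,-0.07,0.05,-0.02,-1]]' | sed -n '2p;4p'
python3 - <<'E'
from h import *
from rig import get_image
o,d,T=wrist(None)
for n,X in(('wrist',pts(d,T)),('scene',pts(get_image('scene'))),('top',pts(get_image('top')))):
    for nm,c,r in(('rod',(442,92.5),7),('post',(528.8,322),9)):
        k=(np.hypot(X[...,0]-c[0],X[...,1]-c[1])<r)&(X[...,2]>125)&(X[...,2]<155);z=X[k]
        if len(z)>5:print(n,nm,len(z),np.median(z,0).round(1),np.percentile(z[:,2],[50,90]).round(1))
E
```

```text
ee_pos: [530.0, 323.0, 181.3]
ft_force: [0.3, 0.1, 1.0]
grip_width: 85.0
ee_pos: [474.3, 255.4, 197.3]
ft_force: [0.2, 0.4, 0.0]
wrist rod 272 [442.1  92.6 141.6] [141.6 142.3]
wrist post 772 [529.  322.  140.6] [140.6 141.5]
scene rod 33 [442.1  92.2 140.2] [140.2 141.5]
scene post 88 [528.3 322.5 139.8] [139.8 141. ]
top rod 52 [442.1  91.6 139.6] [139.6 142.1]
top post 85 [529.5 322.  139.2] [139.2 141.8]
```

Rod top and cap are level to within about 1 mm in all three views, so I'm handing in.

```bash
python3 -c "
from rig import job
print(job.hand_in())"
```

```text
the job is handed in; nothing more can be done
None
```

I handed the job in: the depth rod is bottomed and standing released in the bore, the post's cap is level with its top to about 1 mm in all three cameras, and both are released. My first grasp missed and knocked the rod over to lean in its rest, because the real fingertips end about 32 mm short of the reported TCP, but I regrasped it. That the disc is pressed is inferred from the force rise at the bottom, and the judge's verdict was not shown.

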